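# Index the glazing turntable to its next notch

## Robot

A 7-joint arm with a two-finger parallel gripper is mounted at the origin on the work surface. World frame = base frame: x ahead of the robot, y to its left, z up, the work surface at z = 0. Lengths are in m, angles in degrees, forces in N, time in s.
With the tool pointing down it reaches from about 0.4 to 0.9 m from the base axis. Payload 5.6 kg.
Tool frame: the origin (TCP) lies midway between the tips of the shut fingers; the grasp point (between the pads) lies pinch_z behind it (pinch_z is the distance from the TCP to the grasp point, in m); z points along the fingers, x is the direction in which the jaws open and shut, and the axes are right-handed (so a half turn about z gives the same grasp; the last joint's range is limited). The gripper opens to 92 mm and grips with 3 to 60 N. Pads are 20 mm wide; open, the fingers measure 128 mm over their backs; the gripper's body (75 mm by 189 mm) begins 69 mm behind the grasp point.
Start: joints at [62.395, 26.786, -0.665, 91.828, 0.344, 61.387, -3.226], TCP at [0.276, -0.588, 0.215] pointing down, gripper open.
Joint ranges: [-144.91, 144.91], [-17.63, 115.5], [-89.93, 88.59], [15.96, 139.68], [-74.01, 254.01], [8.47, 105.57], [-167.45, 167.45]. Speed limits (degrees/s): [147.25, 147.25, 180, 180, 180, 180, 180].

## Interface

Orientations are given as a 3x3 rotation matrix whose columns are the frame's x, y, z axes.
In Python, from rig import * gives the robot as it stands.
- The arm moves only by the tool jog_arm, never from a script. Its argument "commands" is a list of rows, each a list of 2 entries, a list of its own where there are three numbers: the shift along the world's x, y, z in m, then the turn about the world's z in degrees. A call has 1 to 12 rows; each row shifts and turns the commanded pose from where the row before left it; what a row does not reach is not made up. A row lasts 1/12 s, in which the tool goes at most 41.7 mm and 7.16 degrees, less where a joint would pass 70% of its speed; a pose out of reach is approached as far as the arm can. A call is refused whole if a number of a shift passes 0.0417 or a number of a turn 7.16, either way. A call with a gripper value outside its range is refused whole. "claw" is the opening, from 0 (shut) to 1 (fully open), set as the call begins (left out, the last holds). The fingers move at their own pace and stop on an object; the grip force is fixed at half the most. Time passes only in rows, so rows that do not move let the fingers close. It gives the time, the measured TCP pose, the force and the opening at its end, in the units of the state.
- observe(): the state, without advancing time (a new reading comes with each control period).
- get_image(name): name is "scene" or "top" or "wrist"; returns (picture, depth): 480x640x3 uint8, red, green, blue; 480x640 float32, m along the optical axis (not along the pixel's ray), 0 where there is no reading.
- get_calibration(name): a dict with "K" (3x3 intrinsics, pixels), "distortion" ([k1, k2, p1, p2, k3] as OpenCV has them; the pictures are not rectified), "T" (4x4, takes a point from camera to world coordinates); the wrist camera has in their place "T_tool_cam" (4x4, takes a point from camera to tool coordinates, whose origin is the TCP and whose axes are the tool frame's). Camera axes: x right, y down, z forward; pixel columns grow to the right and rows downward; lengths in m; the calibration is good to about 2 mm. A picture is of the moment at which its call begins: read the wrist's pose just before it. get_calibration takes no time and is no camera call.
- job_done(): hands the job in, once; it reports no verdict.
The state is a dict: "time": time; "joint_positions": joint angles; "qvel": joint speeds; "joint_torque": joint torques, N m; "eef_pos": TCP position; "orientation": TCP orientation; "contact_force": force on the tool from outside, world axes, zero at the start; "wrist_torque": the same for the moment, N m; "width": opening from 0.0 (shut) to 1.0 (fully open).
Only numpy, scipy, OpenCV 4.12 (cv2) and the standard library are available. Lean on these libraries where they do the work, as an engineer would, in place of code of your own. Each camera call takes 0.05 s, during which the arm holds its last target.

## Task

Turn the glass assembly turntable to its next notch, counter-clockwise seen from above: pull the spring ring up until its pin is out of the notch, swing the turntable round by the ring, and let the pin drop fully home in the sliding stop's notch, then let go. The stop has been moved by hand, so feel for its notch gently and never strain the pin against the index track (25 N at most); leave the tub, tape roll, came bar, hammer and brush where they lie.

Things in the scene. Friction and masses are not known exactly. Their poses are not given: they have to be found in the camera images.
- pivot (a point): pivot of the turntable, on its vertical axis, 50 mm above the bench: a plywood disc 256 mm across, 38 to 50 mm above the bench (glass panel and nails on it, up to 70 mm), on a dark round foot 344 mm across fixed to the bench. Frame of the foot: x points from the pivot to the home notch where the pin starts, z up
- ring (a point): centre of the plunger's steel pull ring: upright ring, 34 mm outside, 10 mm thick, hole 14 mm; 150 mm from the pivot, 92 mm above the bench with the pin home. Frame turns with the turntable: x outward from the pivot, y counter-clockwise, z up. The ring lies in its x-z plane: pinch its 10 mm thickness along y from above. Lug and barrel below it reach 62 mm above the bench, the stem between is 10 mm thick
- plunger (a joint): lift of ring and pin in m: 0 = pin home in a notch, 0.014 = pulled up to its stop. A spring pushes it down, 7 N at 0, 12 N at 0.014. The 8 mm round-ended pin is clear of the track above 0.009; let down beside a notch it rests on the track at 0.006 to 0.008, and drops to 0 only in a notch. At most 25 N may act between pin and track
- turntable (a joint): turn of the turntable in rad, 0 with the pin in the home notch, positive counter-clockwise from above; it runs easily (about 2 N at the ring) from -0.62 to 0.87 and stays where it is left
- track: steel index track on the foot: an arc 26 mm wide, 150 mm from the pivot, top 30 mm above the bench; origin on the pivot axis at bench level, x to the home notch. Notches 11 mm wide: home at 0 rad, an unwanted one at -0.44 rad, and the one in the sliding stop. Let down between them, the pin rides on the track; over a notch it drops, and pushed on it then stops dead against the notch's side
- stop_range (a point): middle of the range of the sliding stop, on the track's top at 0.524 rad counter-clockwise of home (fixed: not the stop itself). The stop is a clamped aluminium piece of the track, top 29 mm above the bench, with a block and clamp screw on the outer side of the arc at its notch. Its notch lies anywhere from 0.41 to 0.64 rad; its exact place is not reported: see it or feel for it
- tub: white plastic tub, 84 mm across, 75 mm tall; origin under its centre (leave alone)
- tape_roll: roll of paper tape lying flat, 100 mm across, 24 mm tall; origin under its centre (leave alone)
- came_bar: dark bar of lead came, 120 mm long, 12 mm wide, 11 mm tall, lying beside the turntable; origin under its centre (leave alone)
- hammer: hammer lying on the table; origin under it (leave alone)
- flux_brush: brush lying on the table; origin under it (leave alone)

How it is judged (in metres and radians):
On the way, in this order (a step that is already met when the one before it is completed fails the run):
1. the pin is pulled out of the home notch (value of joint plunger above 0.0065 m and value of joint turntable below 0.15 rad), for 0.1 s.
2. the turntable is swung counter-clockwise with the pin out (value of joint plunger above 0.005 m and value of joint turntable above 0.2 rad), for 0.05 s.
At the end, for the whole second after the job is handed in: The pin is home (within 2 mm) in the sliding stop's notch, 0.38 rad or more counter-clockwise of the home notch, the turntable is at rest and the ring let go (value of joint plunger below 0.002 m and value of joint turntable above 0.38 rad and velocity of joint turntable between -0.05 and 0.05 rad/s); the robot touches nothing.
It fails at once if the pin is strained against the index track, or the track pressed, with more than 25 N (contact force between track and anything else above 25 N).
It fails at once if a bystander is moved more than 25 mm (distance of any of tub, tape_roll, came_bar, hammer, flux_brush from where it was at the start of the episode above 0.025 m).
It also fails if it takes over 45 s, if anything falls off the work surface, if the arm or the gripper's body presses on something with over 40 N, if the wrist force passes 120 N, or if a joint passes its speed limit or range.

## Working session

There is one attempt and no reset: what is moved stays moved. The work goes in short steps, Python scripts to look and compute and a tool call to move; the robot and the scene stay as the last step left them, time stands still between calls to the robot, and variables do not carry over. Pictures are saved under pics/ and viewed, and the job is handed in when it is done.

Besides the shell and the picture viewer there is one more tool, called after ">>>" as name(argument=value, ...) on one line, values as JSON. jog_arm: Moves the arm, as the interface text tells. Its arguments: {"type":"object","properties":{"commands":{"type":"array","items":{"type":"array"}},"claw":{"type":"number"}},"required":["commands"]}

```bash
mkdir -p pics; python3 - <<'E'
from rig import *
import cv2
s=observe();print(s)
for n in("scene","top"):
    p,d=get_image(n);cv2.imwrite(f"pics/{n}0.png",p[:,:,::-1]);
    import numpy as np;np.save(f"{n}0.npy",d);c=get_calibration(n);print(c)
print(get_calibration("wrist"))
try: print(pinch_z)
except Exception as e: print(e)
E
```

```text
{'time': 0.0, 'joint_positions': array([62.39630779, 26.83587706, -0.66417912, 91.87939471,  0.344302  ,
       61.3866502 , -3.22503487]), 'qvel': array([ 0.09344251, -0.03788653,  0.04536378,  0.11334157,  0.00260244,
       -0.05923995, -0.01060702]), 'joint_torque': array([ 2.91586439e-04, -5.20562088e+01, -1.21168033e-02, -2.43747783e+01,
       -5.65577333e-02,  1.72666070e-02,  1.69530826e-04]), 'eef_pos': array([ 0.27582559, -0.58794322,  0.21365277]), 'orientation': array([[ 4.24779008e-01, -9.05296665e-01, -8.61403067e-04],
       [-9.05295404e-01, -4.24779860e-01,  1.51722922e-03],
       [-1.73944923e-03,  1.35337111e-04, -9.99998478e-01]]), 'contact_force': array([ 0.64823455,  0.42120551, -0.56859006]), 'wrist_torque': array([-0.00833677, -0.01489606,  0.04343499]), 'width': 0.9986044723096754}
{'K': array([[440.37314032,   0.        , 319.20132222],
       [  0.        , 440.37314032, 238.56862511],
       [  0.        ,   0.        ,   1.        ]]), 'distortion': array([-0.04683359,  0.        ,  0.        ,  0.        ,  0.        ]), 'T': array([[-0.55779667,  0.46
[... 727 characters left out ...]
,
       [ 0.00000000e+00,  0.00000000e+00,  0.00000000e+00,
         1.00000000e+00]])}
{'K': array([[346.6552358 ,   0.        , 319.53178762],
       [  0.        , 346.6552358 , 239.83891476],
       [  0.        ,   0.        ,   1.        ]]), 'distortion': array([-0.00235441,  0.        ,  0.        ,  0.        ,  0.        ]), 'T_tool_cam': array([[ 9.99999663e-01, -5.10786712e-04,  6.42469822e-04,
        -7.86450383e-04],
       [ 3.08200088e-04,  9.59161984e-01,  2.82857195e-01,
        -8.03324793e-02],
       [-7.60712325e-04, -2.82856901e-01,  9.59161819e-01,
        -1.69814367e-01],
       [ 0.00000000e+00,  0.00000000e+00,  0.00000000e+00,
         1.00000000e+00]])}
0.0187
```

View pics/scene0.png

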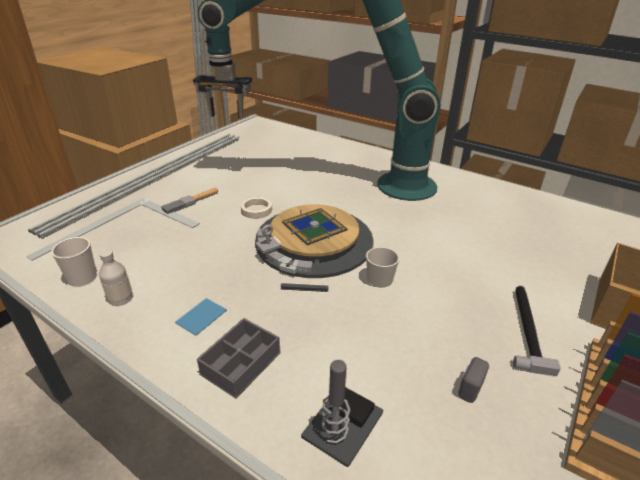

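View pics/top0.png

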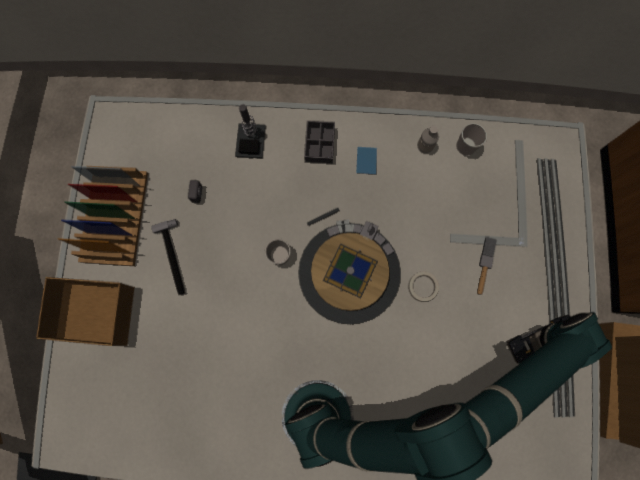

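The top view shows the foot centred near (350,275), with the plunger and track on the far side around (330-395, 222-255). I'll enlarge that area.

```bash
python3 - <<'E'
import cv2
a=cv2.imread("pics/top0.png");cv2.imwrite("pics/top0c.png",cv2.resize(a[205:335,285:445],None,fx=5,fy=5,interpolation=cv2.INTER_CUBIC)[:600])
a=cv2.imread("pics/scene0.png");cv2.imwrite("pics/scene0c.png",cv2.resize(a[195:295,240:400],None,fx=5,fy=5,interpolation=cv2.INTER_CUBIC))
E
```

```text
(no output)
```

View pics/top0c.png

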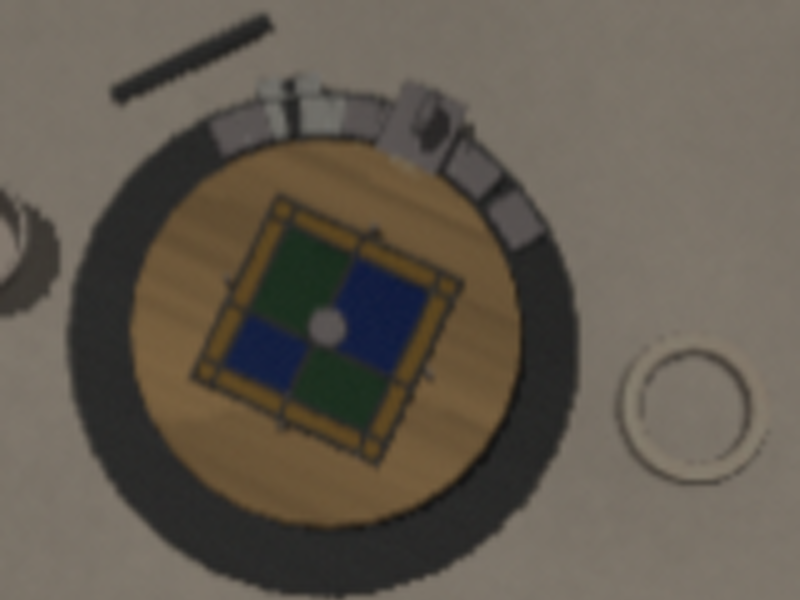

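View pics/scene0c.png

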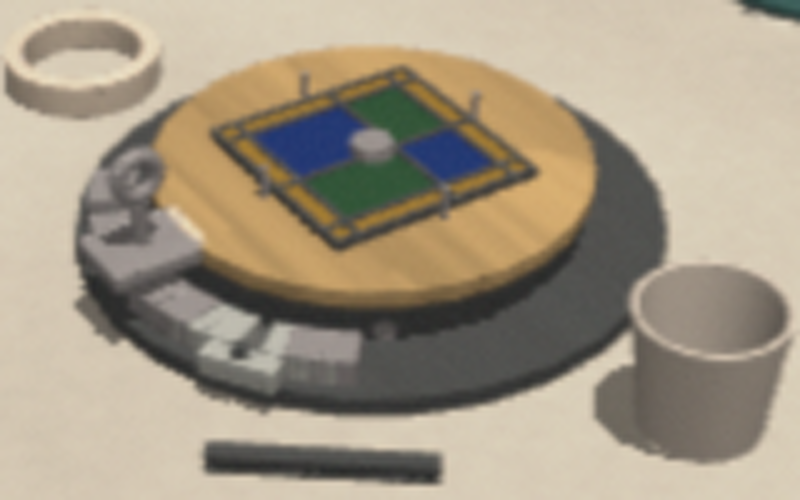

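The crop shows the disc's edges at x 131–521 and y 140–527, the ring near (432,120), the stop's notch near (292,115) with its block at (288,85), and the unwanted notch near (500,190).

```bash
cat > h.py <<'E'
import numpy as np, cv2
from rig import *
def ray(c,uv,T=None):
    T=c["T"] if T is None else T
    p=cv2.undistortPoints(np.array([[uv]],float),c["K"],c["distortion"])[0,0]
    return T[:3,3],T[:3,:3]@np.array([p[0],p[1],1.])
def atz(c,uv,z,T=None):
    o,d=ray(c,uv,T);return o+d*(z-o[2])/d[2]
def proj(c,P,T=None):
    T=c["T"] if T is None else T
    Ti=np.linalg.inv(T)
    return cv2.projectPoints(np.array(P,float).reshape(-1,1,3),cv2.Rodrigues(Ti[:3,:3])[0],Ti[:3,3],c["K"],c["distortion"])[0][:,0]
E
python3 - <<'E'
from h import *
c=get_calibration("top")
f=lambda x,y:((x+.5)/5-.5+285,(y+.5)/5-.5+205)
pts=[atz(c,f(*q),.05)[:2] for q in[(131,333),(521,333),(326,140),(326,527),(188,470),(464,470),(188,196),(464,196)]]
A=np.array([[2*p[0],2*p[1],1] for p in pts]);b=[p@p for p in pts]
s=np.linalg.lstsq(A,b,rcond=None)[0];piv=s[:2];print("piv",piv,"r",np.sqrt(s[2]+piv@piv))
for n,q,z in[("nail",(327,327),.07),("ring",(432,118),.1),("stop",(292,117),.029),("clamp",(288,87),.04),("bad",(500,190),.03)]:
    p=atz(c,f(*q),z)[:2];v=p-piv;print(n,p,"r",np.hypot(*v),"ang",np.arctan2(v[1],v[0]))
E
```

```text
piv [ 0.47247294 -0.07770192] r 0.12772964272651863
nail [ 0.47155476 -0.07709813] r 0.0010989102337222714 ang 2.5598920620254852
ring [ 0.60676679 -0.13671941] r 0.14668982061819685 ang -0.41405885153390903
stop [ 0.61937612 -0.04852546] r 0.14977253115299702 ang 0.19605877795462764
clamp [ 0.63723909 -0.04447792] r 0.16808247531671586 ang 0.19897520759454698
bad [ 0.57723851 -0.19054368] r 0.1539775591192176 ang -0.8224947052376363
```

>>> jog_arm(commands=[[[0.024,0.032,0],-4],[[0.024,0.032,0],-4],[[0.024,0.032,0],-4],[[0.024,0.032,0],-4],[[0.024,0.032,0],-4],[[0.024,0.032,0],-4],[[0.024,0.032,0],-4],[[0.024,0.032,0],-4],[[0.024,0.032,0],-4],[[0.024,0.032,0],-4],[[0.024,0.032,0],-4],[[0.024,0.032,0],-4]], claw=0.5)

```text
time: 1.1
eef_pos: [0.5647, -0.2027, 0.2143]
orientation: [[-0.392, -0.92, -0.001], [-0.92, 0.392, 0.0], [0.0, 0.001, -1.0]]
contact_force: [0.9, -0.8, -0.5]
width: 0.501
```

>>> jog_arm(commands=[[[0.023,0.034,0],0],[[0.023,0.034,0],0],[[0,0,0],0],[[0,0,0],0]])

```text
time: 1.43
eef_pos: [0.6109, -0.1329, 0.2138]
orientation: [[-0.383, -0.924, -0.001], [-0.924, 0.383, 0.001], [-0.001, 0.001, -1.0]]
contact_force: [-0.6, -0.8, -0.8]
width: 0.502
```

```bash
python3 - <<'E'
from h import *
s=observe();p,d=get_image("wrist");cv2.imwrite("pics/w1.png",p[:,:,::-1]);np.savez("w1.npz",pos=s["eef_pos"],R=s["orientation"],d=d);print(s["time"],s["eef_pos"],s["orientation"],s["contact_force"])
E
```

```text
1.4333 [ 0.6109377  -0.13286026  0.21378118] [[-3.83016801e-01 -9.23740798e-01 -1.03384042e-03]
 [-9.23741086e-01  3.83015554e-01  1.22100942e-03]
 [-7.31919253e-04  1.42266800e-03 -9.99998720e-01]] [-0.58024342 -0.81111502 -0.81539804]
```

View pics/w1.png

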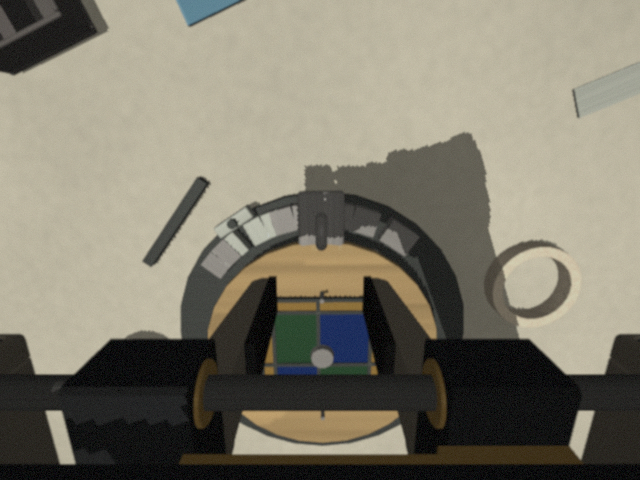

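Wrist view: ring edge-on at about (321,230) over the barrel plate (300–345, 190–245). The stop with its screw is at about (235,222), the unwanted notch near (383,230).

```bash
python3 - <<'E'
import cv2
a=cv2.imread("pics/w1.png");cv2.imwrite("pics/w1c.png",cv2.resize(a[180:290,190:350],None,fx=5,fy=5,interpolation=cv2.INTER_CUBIC))
cv2.imwrite("pics/w1d.png",cv2.resize(a[180:290,290:450],None,fx=5,fy=5,interpolation=cv2.INTER_CUBIC))
E
```

```text
(no output)
```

View pics/w1c.png

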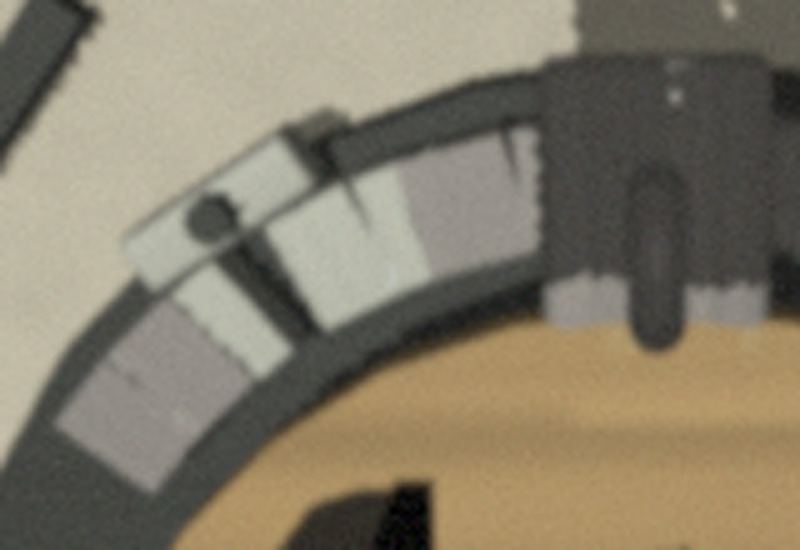

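View pics/w1d.png

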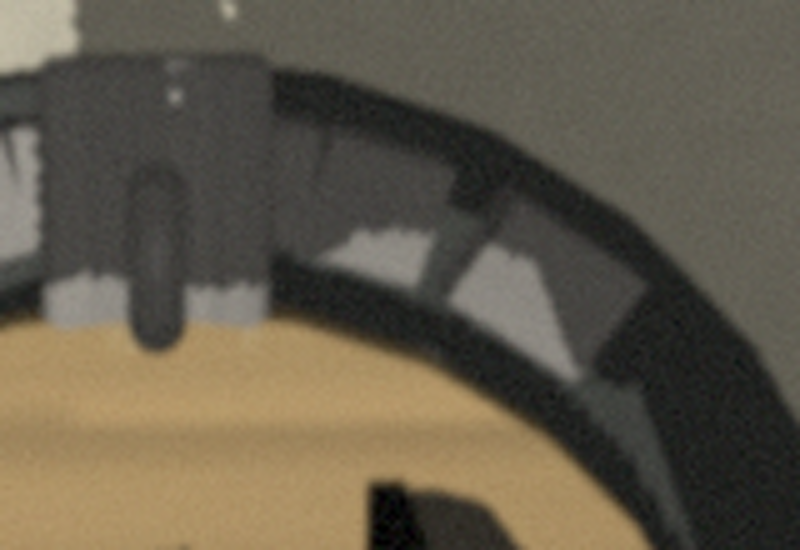

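```bash
python3 - <<'E'
from h import *
from scipy.optimize import least_squares
c=get_calibration("wrist");w=np.load("w1.npz")
Tt=np.eye(4);Tt[:3,:3]=w["R"];Tt[:3,3]=w["pos"];T=Tt@c["T_tool_cam"]
g=lambda x,y,o=190:((x+.5)/5-.5+o,(y+.5)/5-.5+180)
def show(piv):
  for n,uv,z in[("nail",(322,357.5),.07),("ringtop",g(659,230),.109),("ringc",g(659,260),.1),("stop",g(277,294),.029),("stopo",g(244,248),.029),("stopi",g(310,340),.029),("bad",g(458,238,290),.03),("screw",g(210,220),.04)]:
    p=atz(c,uv,z,T)[:2];v=p-piv;print(n,p.round(4),"r %.4f ang %.4f"%(np.hypot(*v),np.arctan2(v[1],v[0])))
show(np.array([.4725,-.0777]))
for nm in["piv fit"]:
  nail=atz(c,(322,357.5),.07,T)[:2];print(nm);show(nail)
for y in(170,350):print(atz(c,g(659,y),.1,T))
# depth at ring and disc
d=w["d"]
for uv in[(321,232),(321,240),(330,215),(247,238),(330,260)]:
  o,r=ray(c,uv,T);print(uv,(o+r*d[uv[1],uv[0]]).round(4))
E
```

```text
nail [ 0.4795 -0.0803] r 0.0075 ang -0.3602
ringtop [ 0.6206 -0.1378] r 0.1598 ang -0.3852
ringc [ 0.6137 -0.1349] r 0.1523 ang -0.3852
stop [ 0.62   -0.0499] r 0.1501 ang 0.1863
stopo [ 0.6318 -0.0479] r 0.1621 ang 0.1849
stopi [ 0.6081 -0.0519] r 0.1380 ang 0.1880
bad [ 0.5764 -0.188 ] r 0.1515 ang -0.8153
screw [ 0.6414 -0.0477] r 0.1716 ang 0.1759
piv fit
nail [ 0.4795 -0.0803] r 0.0000 ang 0.0000
ringtop [ 0.6206 -0.1378] r 0.1523 ang -0.3865
ringc [ 0.6137 -0.1349] r 0.1448 ang -0.3865
stop [ 0.62   -0.0499] r 0.1438 ang 0.2134
stopo [ 0.6318 -0.0479] r 0.1558 ang 0.2099
stopi [ 0.6081 -0.0519] r 0.1317 ang 0.2177
bad [ 0.5764 -0.188 ] r 0.1448 ang -0.8380
screw [ 0.6414 -0.0477] r 0.1652 ang 0.1990
[ 0.62802561 -0.1408699   0.1       ]
[ 0.59883989 -0.12881013  0.1       ]
(321, 232) [ 0.6153 -0.1352  0.1075]
(321, 240) [ 0.6094 -0.1328  0.1088]
(330, 215) [ 0.6135 -0.1443  0.0503]
(247, 238) [ 0.617  -0.0476  0.0148]
(330, 260) [ 0.5697 -0.1266  0.0493]
```

>>> jog_arm(commands=[[[0.001,-0.001,-0.025],0.4],[[0,0,-0.03],0],[[0,0,-0.03],0],[[0,0,-0.025],0],[[0,0,-0.015],0],[[0,0,-0.01],0],[[0,0,-0.005],0],[[0,0,0],0],[[0,0,0],0]])

```text
time: 2.23
eef_pos: [0.6115, -0.1383, 0.0754]
orientation: [[-0.383, -0.924, 0.001], [-0.924, 0.383, -0.0], [0.0, -0.001, -1.0]]
contact_force: [1.1, 0.5, 0.2]
width: 0.499
```

>>> jog_arm(commands=[[[0,0,0],0],[[0,0,0],0],[[0,0,0],0],[[0,0,0],0],[[0,0,0],0],[[0,0,0],0]], claw=0)

```text
time: 2.73
eef_pos: [0.6118, -0.1364, 0.075]
orientation: [[-0.382, -0.924, 0.001], [-0.924, 0.382, 0.001], [-0.002, -0.001, -1.0]]
contact_force: [0.7, 0.4, 1.2]
width: 0.106
```

>>> jog_arm(commands=[[[0,0,0.003],0],[[0,0,0.003],0],[[0,0,0.003],0],[[0,0,0.003],0],[[0,0,0],0],[[0,0,0],0]])

```text
time: 3.23
eef_pos: [0.6112, -0.1374, 0.0855]
orientation: [[-0.382, -0.924, 0.0], [-0.924, 0.382, 0.0], [-0.0, 0.0, -1.0]]
contact_force: [5.0, 0.3, -10.7]
width: 0.102
```

```bash
python3 - <<'E'
from h import *
s=observe();print(s["eef_pos"],s["contact_force"],s["width"])
E
```

```text
[ 0.61119284 -0.13735212  0.08546159] [  5.00465436   0.28918418 -10.71974913] 0.10181759044138257
```

```bash
python3 - <<'E'
import numpy as np
a=-.397+.055*np.arange(10)
print((.15*np.diff(np.c_[np.cos(a),np.sin(a)],axis=0)).round(4).tolist(),np.degrees(.055))
E
```

```text
[[0.003, 0.0077], [0.0026, 0.0078], [0.0021, 0.008], [0.0017, 0.0081], [0.0012, 0.0082], [0.0008, 0.0082], [0.0003, 0.0082], [-0.0001, 0.0082], [-0.0006, 0.0082]] 3.1512678732195276
```

>>> jog_arm(commands=[[[0,0,0.001],0],[[0.003,0.0077,0],3.15],[[0.0026,0.0078,0],3.15],[[0.0021,0.008,0],3.15],[[0.0017,0.0081,0],3.15],[[0,0,0],0],[[0,0,0],0]])

```text
time: 3.82
eef_pos: [0.6209, -0.1051, 0.0864]
orientation: [[-0.17, -0.985, 0.0], [-0.985, 0.17, 0.001], [-0.001, -0.0, -1.0]]
contact_force: [5.2, 1.0, -12.7]
width: 0.103
```

>>> jog_arm(commands=[[[0.0012,0.0082,0],3.15],[[0.0008,0.0082,0],3.15],[[0.0003,0.0082,0],3.15],[[-0.0001,0.0082,0],3.15],[[-0.0006,0.0082,0],3.15],[[0,0,0],0],[[0,0,0],0]])

```text
time: 4.4
eef_pos: [0.6226, -0.0635, 0.0865]
orientation: [[0.104, -0.995, 0.001], [-0.995, -0.104, 0.001], [-0.001, -0.001, -1.0]]
contact_force: [6.4, 1.7, -10.8]
width: 0.104
```

```bash
python3 - <<'E'
from h import *
s=observe();p,d=get_image("wrist");cv2.imwrite("pics/w2.png",p[:,:,::-1]);print(s["eef_pos"],s["contact_force"])
v=s["eef_pos"][:2]-[.4725,-.0777];print(np.hypot(*v),np.arctan2(v[1],v[0]))
cv2.imwrite("pics/w2c.png",cv2.resize(p[150:310,220:420,::-1],None,fx=4,fy=3.75*1,interpolation=cv2.INTER_CUBIC)[:600])
p,d=get_image("scene");cv2.imwrite("pics/s2c.png",cv2.resize(p[190:290,240:400,::-1],None,fx=5,fy=5,interpolation=cv2.INTER_CUBIC))
E
```

```text
[ 0.62258538 -0.06353957  0.08650962] [  6.41475474   1.7015125  -10.79198869]
0.150751909595828 0.0940706901224783
```

View pics/w2.png

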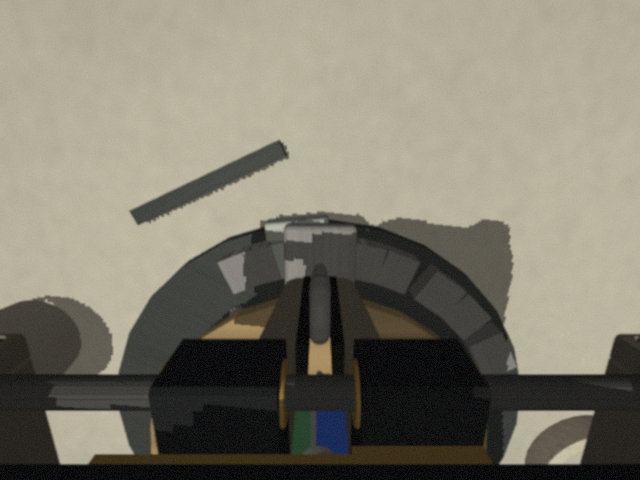

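View pics/s2c.png

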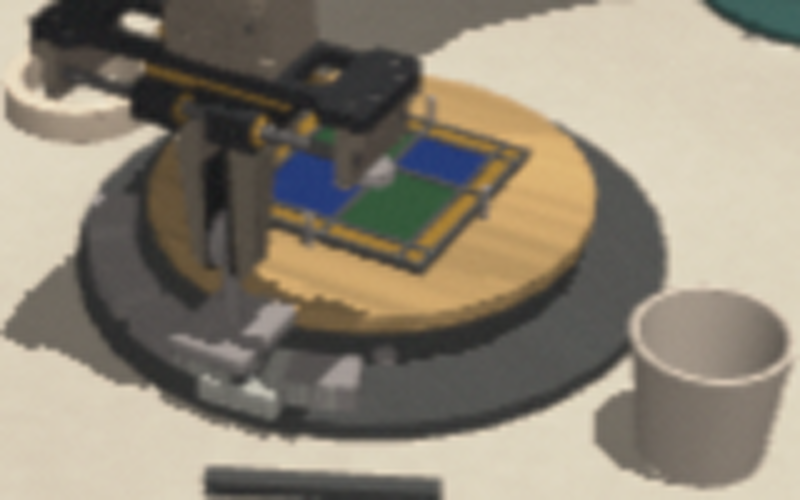

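>>> jog_arm(commands=[[[-0.0005,0.0046,0],1.7],[[-0.0006,0.0045,0],1.7],[[0,0,0],0],[[0,0,-0.001],0],[[0,0,-0.001],0],[[0,0,-0.001],0],[[0,0,0],0],[[0,0,0],0]])

```text
time: 5.17
eef_pos: [0.6215, -0.0549, 0.0837]
orientation: [[0.162, -0.987, 0.001], [-0.987, -0.162, 0.001], [-0.001, -0.001, -1.0]]
contact_force: [6.2, 2.7, -10.1]
width: 0.104
```

>>> jog_arm(commands=[[[0,0,-0.0005],0],[[0,0,-0.0005],0],[[0,0,0],0]])

```text
time: 5.42
eef_pos: [0.6215, -0.0549, 0.0827]
orientation: [[0.162, -0.987, 0.001], [-0.987, -0.162, 0.001], [-0.001, -0.001, -1.0]]
contact_force: [5.6, 2.7, -11.5]
width: 0.11
```

>>> jog_arm(commands=[[[0,0,-0.0005],0],[[0,0,-0.0005],0],[[0,0,0],0],[[0,0,0],0]])

```text
time: 5.75
eef_pos: [0.6215, -0.0549, 0.0818]
orientation: [[0.162, -0.987, 0.001], [-0.987, -0.162, 0.001], [-0.001, -0.001, -1.0]]
contact_force: [5.9, 2.2, -9.5]
width: 0.101
```

>>> jog_arm(commands=[[[0,0,-0.0005],0],[[0,0,0],0],[[0,0,0],0]])

```text
time: 6.0
eef_pos: [0.6215, -0.0549, 0.0816]
orientation: [[0.162, -0.987, 0.001], [-0.987, -0.162, 0.001], [-0.001, -0.001, -1.0]]
contact_force: [4.8, 2.0, -8.6]
width: 0.096
```

>>> jog_arm(commands=[[[0,0,-0.0005],0],[[0,0,0],0],[[0,0,0],0]])

```text
time: 6.25
eef_pos: [0.6215, -0.055, 0.0814]
orientation: [[0.162, -0.987, 0.001], [-0.987, -0.162, 0.001], [-0.001, -0.001, -1.0]]
contact_force: [4.9, 3.0, -6.7]
width: 0.102
```

>>> jog_arm(commands=[[[0,0,-0.0005],0],[[0,0,0],0],[[0,0,0],0]])

```text
time: 6.5
eef_pos: [0.6215, -0.055, 0.0813]
orientation: [[0.162, -0.987, 0.001], [-0.987, -0.162, 0.001], [-0.001, -0.001, -1.0]]
contact_force: [3.2, 2.8, -5.4]
width: 0.103
```

>>> jog_arm(commands=[[[-0.0001,0.0005,0],0.2],[[-0.0001,0.0005,0],0.2],[[0,0,0],0],[[0,0,0],0]])

```text
time: 6.83
eef_pos: [0.6215, -0.0549, 0.0813]
orientation: [[0.168, -0.986, 0.001], [-0.986, -0.168, -0.0], [0.0, -0.001, -1.0]]
contact_force: [4.6, 2.2, -5.7]
width: 0.102
```

>>> jog_arm(commands=[[[-0.0001,0.0005,0],0.2],[[-0.0001,0.0005,0],0.2],[[0,0,0],0],[[0,0,0],0]])

```text
time: 7.17
eef_pos: [0.6213, -0.0538, 0.081]
orientation: [[0.175, -0.985, 0.001], [-0.985, -0.175, 0.0], [0.0, -0.001, -1.0]]
contact_force: [5.1, 1.4, -8.1]
width: 0.103
```

>>> jog_arm(commands=[[[-0.0001,0.0005,0],0.2],[[0,0,0],0],[[0,0,0],0]])

```text
time: 7.42
eef_pos: [0.6212, -0.0532, 0.0808]
orientation: [[0.178, -0.984, 0.001], [-0.984, -0.178, 0.0], [0.0, -0.002, -1.0]]
contact_force: [6.2, 2.6, -10.4]
width: 0.105
```

>>> jog_arm(commands=[[[-0.0001,0.0005,0],0.2],[[0,0,0],0],[[0,0,0],0]])

```text
time: 7.67
eef_pos: [0.6211, -0.0527, 0.0807]
orientation: [[0.182, -0.983, 0.001], [-0.983, -0.182, 0.0], [0.0, -0.001, -1.0]]
contact_force: [5.8, 1.8, -9.1]
width: 0.105
```

>>> jog_arm(commands=[[[0,0,-0.0005],0],[[0,0,-0.0005],0],[[0,0,0],0],[[0,0,0],0]])

```text
time: 8.0
eef_pos: [0.6211, -0.0525, 0.0798]
orientation: [[0.182, -0.983, 0.001], [-0.983, -0.182, 0.0], [-0.0, -0.001, -1.0]]
contact_force: [5.8, 2.6, -9.5]
width: 0.103
```

>>> jog_arm(commands=[[[-0.0001,0.0005,0],0.2],[[0,0,-0.0005],0],[[0,0,0],0],[[0,0,0],0]])

```text
time: 8.33
eef_pos: [0.621, -0.052, 0.0793]
orientation: [[0.185, -0.983, 0.001], [-0.983, -0.185, 0.0], [-0.0, -0.002, -1.0]]
contact_force: [6.8, 3.4, -9.9]
width: 0.106
```

>>> jog_arm(commands=[[[0,0,-0.0005],0],[[0,0,-0.0005],0],[[0,0,-0.0005],0],[[0,0,0],0],[[0,0,0],0]])

```text
time: 8.75
eef_pos: [0.621, -0.0518, 0.0779]
orientation: [[0.186, -0.983, 0.001], [-0.983, -0.186, 0.001], [-0.0, -0.002, -1.0]]
contact_force: [5.2, 2.9, -8.2]
width: 0.099
```

>>> jog_arm(commands=[[[0,0,-0.0005],0],[[0,0,-0.0005],0],[[0,0,-0.0005],0],[[0,0,0],0],[[0,0,0],0]])

```text
time: 9.17
eef_pos: [0.621, -0.0516, 0.0765]
orientation: [[0.186, -0.983, 0.001], [-0.983, -0.186, 0.001], [-0.0, -0.001, -1.0]]
contact_force: [5.7, 2.6, -7.1]
width: 0.102
```

>>> jog_arm(commands=[[[0,0,-0.0005],0],[[0,0,-0.0005],0],[[0,0,0],0],[[0,0,0],0]])

```text
time: 9.5
eef_pos: [0.6209, -0.0516, 0.0756]
orientation: [[0.186, -0.983, 0.001], [-0.983, -0.186, 0.001], [-0.0, -0.001, -1.0]]
contact_force: [4.6, 3.5, -7.1]
width: 0.108
```

>>> jog_arm(commands=[[[0,0,-0.0005],0],[[0,0,0],0],[[0,0,0],0]])

```text
time: 9.75
eef_pos: [0.621, -0.0516, 0.0752]
orientation: [[0.186, -0.983, 0.001], [-0.983, -0.186, 0.001], [-0.0, -0.001, -1.0]]
contact_force: [4.9, 3.9, -6.5]
width: 0.106
```

>>> jog_arm(commands=[[[0,0,0],0],[[0,0,0],0],[[0,0,0],0],[[0,0,0],0],[[0,0,0],0]], claw=0.5)

```text
time: 10.17
eef_pos: [0.6201, -0.0528, 0.0753]
orientation: [[0.185, -0.983, -0.0], [-0.983, -0.185, -0.001], [0.001, 0.0, -1.0]]
contact_force: [0.6, -0.9, 0.4]
width: 0.444
```

>>> jog_arm(commands=[[[0,0,0.01],0],[[0,0,0.02],0],[[0,0,0.03],0],[[0,0,0.03],0],[[0,0,0.03],0],[[0,0,0.02],0],[[0,0,0],0],[[0,0,0],0],[[0,0,0],0]])

```text
time: 10.92
eef_pos: [0.6196, -0.0524, 0.2146]
orientation: [[0.185, -0.983, -0.001], [-0.983, -0.185, -0.0], [-0.0, 0.001, -1.0]]
contact_force: [-0.9, 0.6, -0.1]
width: 0.498
```

```bash
python3 - <<'E'
from h import *
s=observe();p,d=get_image("wrist");c=get_calibration("wrist")
cv2.imwrite("pics/w3.png",p[:,:,::-1]);print(s["time"],s["eef_pos"],s["contact_force"])
T=np.eye(4);T[:3,:3]=s["orientation"];T[:3,3]=s["eef_pos"];T=T@c["T_tool_cam"];np.savez("w3.npz",T=T,d=d)
P=[]
for v in range(170,270):
  for u in range(290,350):
    if d[v,u]>0:
      o,r=ray(c,(u,v),T);q=o+r*d[v,u]
      if q[2]>.085 and q[2]<.125:P.append(q)
P=np.array(P);print(len(P),P.mean(0) if len(P) else 0,np.percentile(P[:,2],[50,90,99,100]) if len(P) else 0)
v=P.mean(0)[:2]-[.4725,-.0777];print(np.arctan2(v[1],v[0]))
w=np.load("w1.npz");Tt=np.eye(4);Tt[:3,:3]=w["R"];Tt[:3,3]=w["pos"];T1=Tt@c["T_tool_cam"];P=[]
for v in range(170,270):
  for u in range(290,350):
      o,r=ray(c,(u,v),T1);q=o+r*w["d"][v,u]
      if .085<q[2]<.125:P.append(q)
P=np.array(P);print("before",len(P),P.mean(0),np.percentile(P[:,2],[50,90,99,100]));v=P.mean(0)[:2]-[.4725,-.0777];print(np.arctan2(v[1],v[0]))
p,_=get_image("scene");cv2.imwrite("pics/s3c.png",cv2.resize(p[190:290,240:400,::-1],None,fx=5,fy=5,interpolation=cv2.INTER_CUBIC))
E
```

```text
10.9167 [ 0.61961255 -0.05235196  0.21460286] [-0.90401249  0.57182021 -0.07637744]
423 [ 0.62418186 -0.05003805  0.10380877] [0.10511837 0.10767946 0.10908531 0.10948426]
0.18038586006696775
before 422 [ 0.61609681 -0.13522263  0.10381625] [0.10510796 0.10792731 0.10926435 0.10981405]
-0.3810099566292865
```

View pics/w3.png

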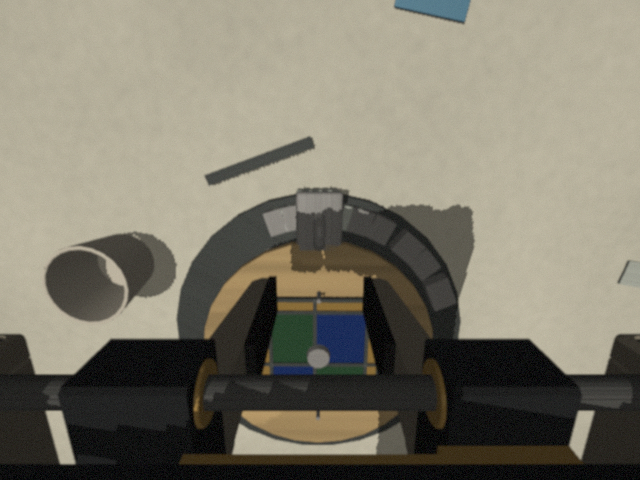

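View pics/s3c.png

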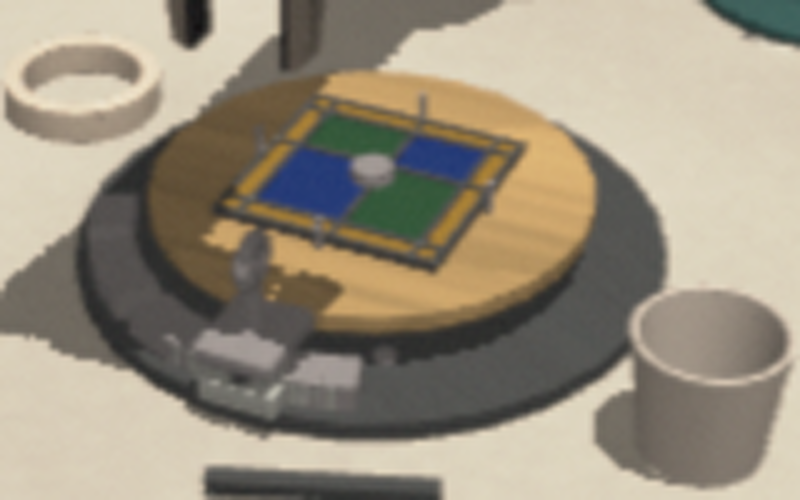

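The ring is at the same height as before the move (z 0.1038 both times), so the pin is fully home. The turn is 0.56 rad. The ring is free near (318,230), the bystanders have not moved, and the gripper is clear.

```bash
python3 -c "
from rig import *
print(job_done())"
```

```text
the job is handed in; nothing more can be done
None
```

I turned the turntable about 0.56 rad counter-clockwise to the sliding stop's notch, let the pin drop home, let go of the ring and handed the job in at about 11 s.

**How it went:** I gripped the ring from above and lifted it about 11 mm. I swung the turntable to just short of the stop and let the pin down lightly onto the track. Then I crept forward until it dropped into the notch. The pin pressed on the track with about 4 N, worked out from the wrist force and the stated spring force. The wrist force stayed below about 15 N at every reading.

**Last checks:**
- **Pin home:** the ring is at the same height as in the home notch (mean z 0.1038 m before and after), so the pin is fully down.
- **Turn:** the camera puts it at 0.561 rad, and the arm's own position during the grip gave about 0.57 rad. An early top-camera estimate of the stop's place ran higher, 0.58 to 0.61 rad, and I used it only as a rough guide.
- **Ring and gripper:** the gripper is clear, about 14 cm above the ring, with no contact force.
- **Bystanders:** the tub, tape roll and came bar look unmoved in the last pictures. I did not look at the hammer or brush again, but the arm worked nowhere near the hammer and passed well above the brush.

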